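# Hold the pendulum angle gauge on the sprung stud at its preset mark

## Robot

A 6-joint arm with a two-finger parallel gripper is mounted at the origin on the work surface. World frame = base frame: x ahead of the robot, y to its left, z up, the work surface at z = 0. Lengths are in m, angles in rad, forces in N, time in s.
With the tool pointing down it reaches from about 0.35 to 0.85 m from the base axis. Payload 8.1 kg.
Tool frame: the origin (TCP) lies at the very end of the fingers, on their centre line; the grasp point (between the pads) lies 19 mm behind it; z points along the fingers, y is the line along which they close (so a half turn about z gives the same grasp; the last joint's range is limited). The gripper opens to 93 mm and grips with 3 to 60 N. Pads are 15 mm wide; open, the fingers measure 128 mm over their backs; the gripper's body (75 mm by 188 mm) begins 65 mm behind the grasp point.
Start: joints at [-1.292, 0.13, 1.488, -0, 1.523, -0.085], TCP at [0.214, -0.561, 0.219] pointing down, gripper open.
Joint ranges: [-2.96, 2.96], [-0.89, 2.26], [0.02, 2.5], [-1.34, 4.48], [0, 2.73], [-2.66, 2.66]. Speed limits (rad/s): [2.39, 2.39, 2.79, 3.14, 3.14, 3.14].

## Interface

Orientations are given as a rotation vector (axis times angle).
In Python, from plant import read_state, eyes, workorder gives the robot as it stands. The module is installed in compiled form; this text tells all that it offers.
- The arm moves only by the tool play_rows, never from a script. Its argument "targets" is one flat list of numbers, 4 for each row, row after row: the shift along the tool's x, y, z in cm, then the turn about the tool's z in degrees. In form: [dx, dy, dz, roll, dx, dy, dz, roll, ...]. A call has 1 to 8 rows; each row is the pose to reach, as a shift and turn from the pose commanded when the call began, along the tool's axes at that moment; what a row does not reach only later rows make up. A row lasts 1/12 s, in which the tool goes at most 41.7 mm and 7.16 degrees, less where a joint would pass 70% of its speed; a pose out of reach is approached as far as the arm can. A call with a gripper value outside its range is refused whole. "grip" is the finger opening in cm, from 0 to 9.3, set as the call begins (left out, the last holds). The fingers move at their own pace and stop on an object; "grip_force" is the grip in N (left out, the last holds). Time passes only in rows, so rows that repeat a pose let the fingers close. It gives the time, the measured TCP pose, the force, the opening and the grip force at its end, in the units of the state.
- read_state(): the state, without advancing time (a new reading comes with each control period).
- eyes.read_camera(name): name is "side" or "top" or "wrist"; returns a dict with "image" (480x640x3 uint8, red, green, blue), "vfov" (degrees; the focal length in pixels is half the picture's height over the tangent of half this angle, whatever the lens; pixels are square), "cx", "cy" (the principal point, pixels), "k1" (the pictures are not rectified: a ray, as slopes to the right and down, at radius r is drawn at 1 + k1 r^2 times it, then the intrinsics apply), "cam_to_world" (4x4, takes a point from camera to world coordinates); the wrist camera has in their place "T_tool_cam" (4x4, takes a point from camera to tool coordinates, whose origin is the TCP and whose axes are the flange's). Camera axes: x right, y up, looking along -z (the intrinsics and any distortion apply to the point x, -y, -z); pixel columns grow to the right and rows downward; lengths in m; the calibration is good to about 2 mm. A picture is of the moment at which its call begins: read the wrist's pose just before it. There is no depth.
- workorder.close_job(): hands the job in; it is judged then, once.
The state is a dict: "t": time; "q": joint angles; "dq": joint speeds; "joint_torque": joint torques, N m; "tool_pos": TCP position; "orientation": TCP orientation; "force": force on the tool from outside, world axes, zero at the start; "wrist_torque": the same for the moment, N m; "opening": finger opening in m; "gripper_force": force on a finger pad.
Only numpy, scipy, OpenCV 4.12 (cv2) and the standard library are available. Lean on these libraries where they do the work, as an engineer would, in place of code of your own. Each camera call takes 0.05 s, during which the arm holds its last target. There are 200 camera calls.

## Task

Pick up the blue angle gauge by its black grip and stand it upright on the brass stud of the black block, middle of its foot on the stud so that the stud's spring gives a little. Then rock the gauge sideways on the stud until its swinging red pointer settles on the green mark, and finish holding it still like that, still gripped and pressing gently on the stud. Leave the bottle, chip tray and circuit board where they are.

Things in the scene. Friction and masses are not known exactly. Their poses are not given: they have to be found in the camera images.
- gauge: Loose angle gauge, about 0.3 kg, 166 mm tall, standing on the table: steel foot 44 (x) x 64 (y) x 10 mm, upright round blue housing (104 mm across, 22 mm thick along x, centre 65 mm up), black grip on top. Origin at the centre of the foot's flat underside, z up. The white dial is its +x face, at the start turned away from the robot to within 35 deg; y runs across the dial.
- gauge_grip (a point): On the gauge's axis, 142 mm above the foot's underside: middle of the black grip, 26 x 26 mm square (sides along the gauge's x and y), 52 mm tall from 114 to 166 mm above the foot's underside. The housing's top is 117 mm above the foot.
- pointer (a joint): Angle (rad) of the red pointer in the dial about the gauge's x axis: 0 when it hangs at the bottom of the dial (gauge upright), positive towards the gauge's +y side. It hangs free and stays vertical, so it equals the lean of the gauge's top towards its +y; it swings for about a second after a move.
- mark (a joint): Angle (rad) of the green mark in the dial, same sense as the pointer: 0.24 to 0.46, so on the +y side of the dial's bottom. Preset and stiff; it stays where it is. The gauge's top must lean towards its +y by this angle.
- pointer_tip (a point): End of the red pointer, 42 mm from the pivot; the pivot is 65 mm above the foot's underside, just in front of the dial.
- mark_tip (a point): Centre of the green mark, 42 mm from the pivot in the pointer's plane; the mark is 8 mm wide and 14 mm long radially.
- block: Fixed black block 110 x 90 x 22 mm, origin at the centre of its underside, z up; an aluminium collar (52 mm diameter, top at 38 mm) in its middle guides the upright brass stud.
- stud_top (a point): Highest point of the brass stud, on the block's axis, 75 mm above the table when not pressed; moves down with the stud. The stud is 36 mm in diameter with an uneven crown: a dome of 18 mm radius (centre 18 mm below this point) and, 13 mm towards the block's +x, a bump of 14 mm radius whose top is 6 mm lower.
- stud (a joint): How far the stud is pressed down on its spring, m: 0 (up) to 0.014 (hard stop); about 0.5 N to start and 0.5 N per mm.
- dispenser: Loose white bottle with steel cap, 64 mm diameter, 130 mm tall, bystander; origin under its centre.
- waffle: Loose black chip tray 100 x 70 x 13 mm, bystander; origin under its centre.
- board: Loose orange circuit board 120 x 80 x 7 mm, bystander; origin under its centre.
There are look-alikes about, which are no part of the job. There is more than one size of the gauge; the job needs the largest.

How it is judged:
By the outcome, as a careful person would: the job done as asked, in the order asked, and still so for the second after the job is handed in, while the arm keeps its last pose, push and grip.
It also fails if it takes over 48 s, if anything falls off the work surface, if the arm or the gripper's body presses on something with over 40 N, if the wrist force passes 120 N, or if a joint passes its speed limit or range.

## Working session

There is one attempt and no reset: what is moved stays moved. The work goes in short steps, Python scripts to look and compute and a tool call to move; the robot and the scene stay as the last step left them, time stands still between calls to the robot, and variables do not carry over. Pictures are saved under pics/ and viewed, at most 10 in all, crops included, and the job is handed in when it is done.

Besides the shell and the picture viewer there is one more tool, called by a JSON object that holds its "op" and its "data". play_rows: Moves the arm, as the interface text tells. Its arguments: {"type":"object","properties":{"targets":{"type":"array"},"grip":{"type":"number"},"grip_force":{"type":"number"}},"required":["targets"]}

```bash
mkdir -p pics; cat > h.py <<'E'
import numpy as np, cv2
from plant import read_state, eyes, workorder
from scipy.spatial.transform import Rotation as R
def cam(name):
    s=read_state(); c=eyes.read_camera(name)
    if name=="wrist":
        T=np.eye(4); T[:3,:3]=R.from_rotvec(s["orientation"]).as_matrix(); T[:3,3]=s["tool_pos"]
        c["cam_to_world"]=T@np.array(c["T_tool_cam"])
    c["M"]=np.array(c["cam_to_world"]); h=c["image"].shape[0]
    c["f"]=h/2/np.tan(np.radians(c["vfov"])/2)
    c["K"]=np.array([[c["f"],0,c["cx"]],[0,c["f"],c["cy"]],[0,0,1.]]); c["D"]=np.array([c["k1"],0,0,0.])
    return c
def save(c,fn,box=None,scale=1):
    im=c["image"]
    if box: im=im[box[1]:box[3],box[0]:box[2]]
    cv2.imwrite(fn,cv2.resize(im[:,:,::-1],None,fx=scale,fy=scale,interpolation=cv2.INTER_CUBIC))
def ray(c,uv):
    p=cv2.undistortPoints(np.array([[uv]],float),c["K"],c["D"])[0,0]
    d=c["M"][:3,:3]@np.array([p[0],-p[1],-1]); return c["M"][:3,3],d/np.linalg.norm(d)
def onz(c,uv,z):
    o,d=ray(c,uv); return o+d*(z-o[2])/d[2]
def proj(c,P):
    P=np.atleast_2d(P); q=(P-c["M"][:3,3])@c["M"][:3,:3]; q=q*[1,-1,-1]
    return cv2.projectPoints(q,np.zeros(3),np.zeros(3),c["K"],c["D"])[0][:,0]
def tri(rs):
    A=0;b=0
    for o,d in rs:
        m=np.eye(3)-np.outer(d,d); A=A+m; b=b+m@o
    return np.linalg.solve(A,b)
E
python3 - <<'E'
from h import *
for n in("top","side"):
    c=cam(n); save(c,f"pics/{n}0.png"); print(n,c["M"].round(3).tolist(),c["vfov"],c["k1"])
E
```

```text
top [[0.012, 0.992, -0.125, 0.519], [-0.999, 0.017, 0.042, 0.028], [0.044, 0.124, 0.991, 0.961], [0.0, 0.0, 0.0, 1.0]] 49.06580410479604 -0.11680496174638684
side [[-0.939, 0.229, -0.257, 0.402], [-0.344, -0.576, 0.742, 0.655], [0.022, 0.785, 0.619, 0.622], [0.0, 0.0, 0.0, 1.0]] 53.077512977677976 -0.09410921782885921
```

View pics/top0.png

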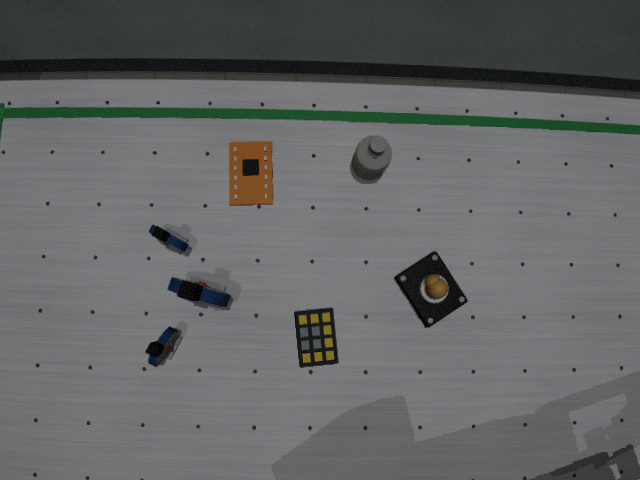

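View pics/side0.png

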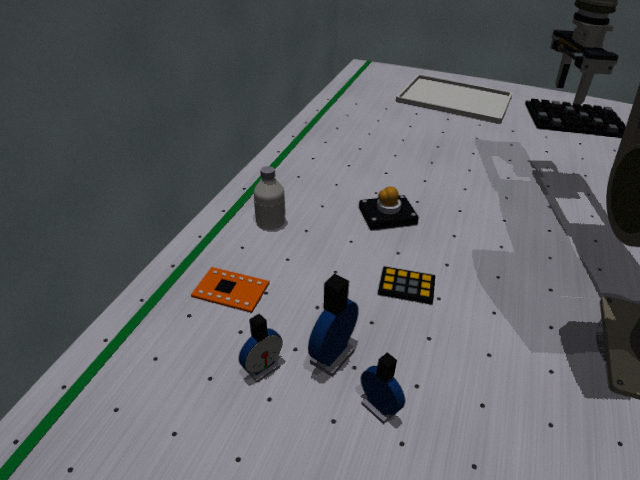

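Candidates for the gauge: top view (200,292), (168,238) and (163,346); side view (335,320), (262,345) and (382,385). The largest is (200,292) top / (335,320) side. The stud block is at (433,290) top. I'll check the choice in one close crop montage.

```bash
python3 - <<'E'
from h import *
t=cam("top"); s=cam("side"); st=read_state()
print(st["orientation"],R.from_rotvec(st["orientation"]).as_matrix().round(3).tolist(),st["opening"])
a=cv2.resize(t["image"][255:335,150:250],None,fx=4,fy=4,interpolation=2)
b=cv2.resize(s["image"][265:385,290:380],None,fx=4,fy=4,interpolation=2)[:320]
b=cv2.resize(s["image"][265:385,290:380],(240,320),interpolation=2)
d=cv2.resize(t["image"][245:330,390:475],(320,320),interpolation=2)
cv2.imwrite("pics/m1.png",cv2.resize(np.hstack([a,b]),(640,320))[:,:,::-1])
e=cv2.resize(s["image"][175:235,350:425],(400,320),interpolation=2)
f=np.vstack([np.hstack([a[:,:400],b[:, :240]]),np.hstack([d,e[:,:320]])])
cv2.imwrite("pics/m1.png",cv2.resize(f,None,fx=0.9,fy=0.9)[:,:,::-1])
for n,z in(("gripseg",0),):
    hsv=cv2.cvtColor(t["image"],cv2.COLOR_RGB2HSV)
    m=cv2.inRange(hsv,(100,100,30),(130,255,255))
    nn,_,stt,cen=cv2.connectedComponentsWithStats(m)
    print([(stt[i].tolist(),cen[i].round(1).tolist()) for i in range(1,nn) if stt[i,4]>15])
for uv,z in(((433,287),.075),((435,289),.022),((190,290),.166),((200,292),.1)): print(uv,onz(t,uv,z).round(4))
E
```

```text
[-3.08859363e+00 -5.68135986e-01  2.09878979e-04] [[0.935, 0.356, -0.0], [0.356, -0.935, 0.001], [0.0, -0.001, -1.0]] 0.09305986660316008
[([149, 225, 7, 9, 32], [152.1, 228.7]), ([166, 235, 21, 16, 156], [175.8, 242.1]), ([168, 278, 14, 15, 132], [174.5, 285.0]), ([200, 288, 29, 19, 340], [213.5, 297.1]), ([157, 327, 18, 19, 150], [165.7, 335.9]), ([149, 355, 9, 11, 68], [152.8, 359.9])]
(433, 287) [ 0.5518 -0.2066  0.075 ]
(435, 289) [ 0.5502 -0.2243  0.022 ]
(190, 290) [0.539  0.1865 0.166 ]
(200, 292) [0.5377 0.1832 0.1   ]
```

View pics/m1.png

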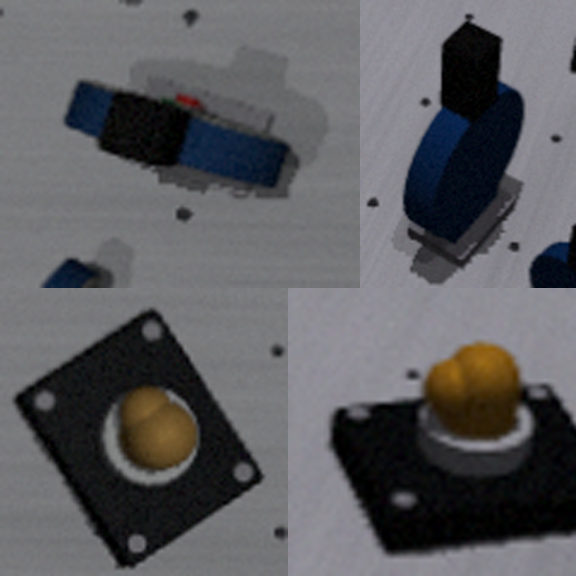

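The montage shows the big gauge clearly: blue housing, black grip and foot, with the dial turned away from the robot. The stud's bump points up and left in the top picture. I'll move over the gauge, turning tool y along gauge x.

{"op": "play_rows", "data": {"targets": [22.8, -23.3, -4.8, 0, 22.8, -23.3, -4.8, 0, 22.8, -23.3, -4.8, 0, 22.8, -23.3, -4.8, 0, 22.8, -23.3, -4.8, 0, 22.8, -23.3, -4.8, 0, 22.8, -23.3, -4.8, 0, 22.8, -23.3, -4.8, 0]}}

```text
t: 0.87
tool_pos: [0.344, -0.2597, 0.267]
orientation: [3.09, 0.568, 0.001]
force: [1.2, -0.2, 0.2]
opening: 0.0929
gripper_force: 0.0
```

{"op": "play_rows", "data": {"targets": [22.8, -23.3, -4.8, 0, 22.8, -23.3, -4.8, 0, 22.8, -23.3, -4.8, 0, 22.8, -23.3, -4.8, 0, 22.8, -23.3, -4.8, 0, 22.8, -23.3, -4.8, 0, 22.8, -23.3, -4.8, 0, 22.8, -23.3, -4.8, 0]}}

```text
t: 1.53
tool_pos: [0.4742, 0.0396, 0.315]
orientation: [-3.089, -0.569, -0.001]
force: [1.5, -0.5, -0.1]
opening: 0.0929
gripper_force: 0.0
```

{"op": "play_rows", "data": {"targets": [11.4, -11.7, -2.4, -53.5, 11.4, -11.7, -2.4, -53.5, 11.4, -11.7, -2.4, -53.5, 11.4, -11.7, -2.4, -53.5, 11.4, -11.7, -2.4, -53.5, 11.4, -11.7, -2.4, -53.5, 11.4, -11.7, -2.4, -53.5, 11.4, -11.7, -2.4, -53.5]}}

```text
t: 2.2
tool_pos: [0.5386, 0.1874, 0.3381]
orientation: [-2.495, -1.908, 0.002]
force: [0.2, 0.2, 0.8]
opening: 0.0927
gripper_force: 0.0
```

```bash
python3 - <<'E'
from h import *
c=cam("wrist"); save(c,"pics/w1.png"); print(c["M"].round(3).tolist(),np.array(c["T_tool_cam"]).round(3).tolist(),c["f"])
print(proj(c,[[.539,.1865,.166]]), R.from_rotvec(read_state()["orientation"]).as_matrix().round(3).tolist())
E
```

```text
[[0.965, 0.251, 0.077, 0.559], [-0.263, 0.926, 0.271, 0.263], [-0.003, -0.282, 0.959, 0.504], [0.0, 0.0, 0.0, 1.0]] [[-0.001, 0.96, 0.281, 0.078], [1.0, 0.0, 0.003, -0.0], [0.002, 0.281, -0.96, -0.166], [0.0, 0.0, 0.0, 1.0]] 378.4288510947201
[[327.38334482 220.99348466]] [[0.261, 0.965, -0.001], [0.965, -0.261, -0.0], [-0.0, -0.001, -1.0]]
```

View pics/w1.png

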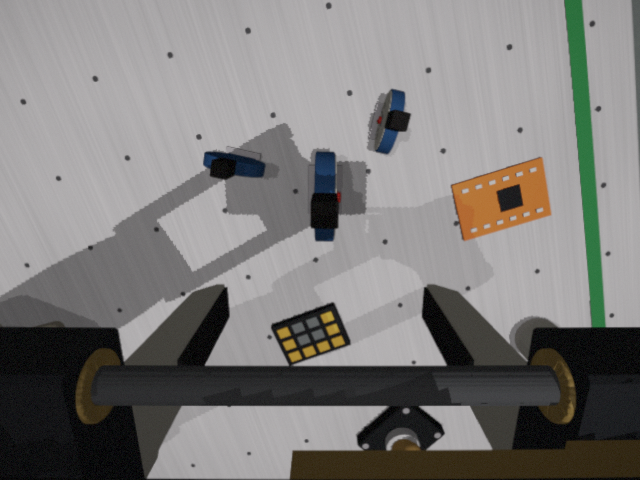

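Wrist view: the gauge's housing runs vertically through (325,195), with its black grip at (324,210) and the red pointer on the right, so the yaw is about right. I'll measure the grip and the block precisely.

```bash
python3 - <<'E'
from h import *
w=cam("wrist"); im=w["image"]; hsv=cv2.cvtColor(im,cv2.COLOR_RGB2HSV)
blue=cv2.inRange(hsv,(100,120,30),(130,255,255)); blk=((im.max(2)<45)).astype(np.uint8)*255
def comp(m,p,r):
    mm=np.zeros_like(m); mm[p[1]-r:p[1]+r,p[0]-r:p[0]+r]=m[p[1]-r:p[1]+r,p[0]-r:p[0]+r]
    n,l,s,c=cv2.connectedComponentsWithStats(mm); i=1+np.argmax(s[1:,4]); return (l==i).astype(np.uint8),s[i],c[i]
m,s,cen=comp(blk,(324,210),28); print("blk",s,cen)
pts=cv2.findNonZero(m); print(cv2.minAreaRect(pts))
for r in range(185,232,4): print(r,''.join(f"{v:4d}" for v in im[r,304:348:2].max(1)),end='\n')
hm=blue.copy(); hm[:140]=0; hm[250:]=0; hm[:,:300]=0; hm[:,350:]=0
ph=cv2.findNonZero(hm); print("house",cv2.minAreaRect(ph),cv2.boundingRect(ph))
# edges midline of upper housing rows
P=[]
for r in range(158,190,4):
    x=np.where(hm[r])[0]; P.append((r,x.min(),x.max()))
print(P)
x0,y0,ww,hh=s[:4]
for u,v in((x0,y0+hh),(x0+ww,y0+hh),(x0,y0+hh-15),(x0+ww,y0+hh-15)): print(onz(w,(u,v),.166).round(4))
# block holes from top
t=cam("top"); g=t["image"].min(2)[245:330,390:475]
print("block")
blkm=(t["image"].max(2)<60).astype(np.uint8)*255; mm,ss,cc=comp(blkm,(432,289),45)
cn=max(cv2.findContours(mm,0,2)[0],key=cv2.contourArea); rc=cv2.minAreaRect(cn); print(rc)
B=[onz(t,p,.022) for p in cv2.boxPoints(rc)]; print(np.round(B,4),np.mean(B,0).round(4))
h2=cv2.cvtColor(t["image"],cv2.COLOR_RGB2HSV); br=cv2.inRange(h2,(8,90,60),(25,255,255)); mb,sb,cb=comp(br,(433,287),18)
print("brass",sb,cb,cv2.minEnclosingCircle(cv2.findNonZero(mb)))
E
```

```text
blk [311 193  28  37 939] [323.94462194 210.43663472]
((324.5, 211.0), (36.0, 27.0), 90.0)
185  114 116  99 103 102  77  67  66  67  65  66  65  67  66  67  63  95  78  82  83  90  92
189  113 114  99 102 101  72  70  70  68  70  71  67  70  68  72  69 121  77  83  86  91  90
193  114 113  99 104  81  13  13  15  21  24  15  17  21  20  30  32  65 110  80  88  90  90
197  111 113 101  95  23  11  16  14   9  14  11   5   7  12   7   1  35 129  91  87  92  88
201  109 112  99  80  16  10  11  17   7  11  18  16  11  11  13  20  15  78  82  91  90  92
205  110 109  99  56  18  13  21  11  15  17   7  20  18  13  18  13  22  42  81  91  89  90
209  111 109  98  55  21  18  20  16  14  20  16  20  15  18  21  21  23  55  78  92  94  90
213  111 110 103  62  18  19  23  15  20  16  13  19  18  23  21  15  12  68  89  95  95  93
217  109 112 111  57  16  12  12  15  11  14   6  12  12  16  16  18  22 110 160 160 162 161
221  113 112 109  58   9  13  11  16  10  11  10  16  10  13  11  21  16 109 160 162 161 163
225  110 114 112  73  15  21   4  19   9  19  10  13   7  13  11  18  15 110 15
[... 195 characters left out ...]
nt64(333)), (162, np.int64(316), np.int64(334)), (166, np.int64(315), np.int64(334)), (170, np.int64(315), np.int64(334)), (174, np.int64(315), np.int64(334)), (178, np.int64(315), np.int64(334)), (182, np.int64(315), np.int64(333)), (186, np.int64(315), np.int64(333))]
[0.5222 0.182  0.166 ]
[0.5471 0.1753 0.166 ]
[0.5261 0.1956 0.166 ]
[0.5507 0.189  0.166 ]
block
((430.36761474609375, 289.2205810546875), (61.050411224365234, 50.696388244628906), 57.528804779052734)
[[ 0.5709 -0.1465  0.022 ]
 [ 0.6215 -0.2259  0.022 ]
 [ 0.5282 -0.2858  0.022 ]
 [ 0.479  -0.206   0.022 ]] [ 0.5499 -0.2161  0.022 ]
brass [426 274  22  24 387] [436.17312661 285.8372093 ] ((436.5, 285.0), 12.500100135803223)
```

{"op": "play_rows", "data": {"targets": [0.4, -0.2, 21.5, 0, 0.4, -0.2, 21.5, 0, 0.4, -0.2, 21.5, 0, 0.4, -0.2, 21.5, 0, 0.4, -0.2, 21.5, 0, 0.4, -0.2, 21.5, 0, 0.4, -0.2, 21.5, 0, 0.4, -0.2, 21.5, 0]}}

```text
t: 3.02
tool_pos: [0.5387, 0.1914, 0.1255]
orientation: [2.504, 1.896, 0.002]
force: [-0.4, 0.0, 0.5]
opening: 0.0929
gripper_force: 0.0
```

{"op": "play_rows", "data": {"targets": [0, 0, 0, 0, 0, 0, 0, 0, 0, 0, 0, 0, 0, 0, 0, 0, 0, 0, 0, 0, 0, 0, 0, 0], "grip": 2.0, "grip_force": 20}}

```text
t: 3.52
tool_pos: [0.5381, 0.1914, 0.1241]
orientation: [2.503, 1.898, 0.001]
force: [-1.0, 0.3, -0.5]
opening: 0.0575
gripper_force: 0.0
```

{"op": "play_rows", "data": {"targets": [0, 0, 0, 0, 0, 0, 0, 0, 0, 0, 0, 0, 0, 0, 0, 0, 0, 0, 0, 0, 0, 0, 0, 0, 0, 0, 0, 0]}}

```text
t: 4.1
tool_pos: [0.5379, 0.1913, 0.1235]
orientation: [-2.503, -1.898, 0.0]
force: [0.1, -0.9, -0.2]
opening: 0.026
gripper_force: 20.0
```

{"op": "play_rows", "data": {"targets": [0, 0, -3, 0, 0, 0, -6.5, 0, 0, 0, -10.5, 0, 0, 0, -14, -7, 0, 0, -15, -14, 0, 0, -15, -21, 0, 0, -15, -28, 0, 0, -15, -35]}}

```text
t: 4.77
tool_pos: [0.5377, 0.1913, 0.2734]
orientation: [-1.809, -2.568, 0.001]
force: [0.1, 0.7, -3.5]
opening: 0.0259
gripper_force: 20.0
```

{"op": "play_rows", "data": {"targets": [0, 0, 0, -7, 0, 0, 0, -14, 0, 0, 0, -21, 0, 0, 0, -28, 0, 0, 0, -35, 0, 0, 0, -42, 0, 0, 0, -49, 0, 0, 0, -56]}}

```text
t: 5.43
tool_pos: [0.5375, 0.1912, 0.2728]
orientation: [-0.391, -3.116, 0.001]
force: [0.2, 0.3, -3.6]
opening: 0.0257
gripper_force: 20.0
```

{"op": "play_rows", "data": {"targets": [0, 0, 0, -7, 0, 0, 0, -14, 0, 0, 0, -21, 0, 0, 0, -27, 0, 0, 0, -30, 0, 0, 0, -30, 0, 0, 0, -30, 0, 0, 0, -30]}}

```text
t: 6.1
tool_pos: [0.5377, 0.1913, 0.2732]
orientation: [0.416, -3.113, 0.0]
force: [-0.1, 0.9, -2.7]
opening: 0.026
gripper_force: 20.0
```

```bash
python3 - <<'E'
from h import *
s=cam("side"); st=read_state(); Rm=R.from_rotvec(st["orientation"]).as_matrix(); print(st["tool_pos"],Rm.round(3).tolist(),st["force"],st["opening"])
p=np.array(st["tool_pos"])+[0,0,.019]
# gauge frame: x=tool y
gx=Rm[:,1]; gx[2]=0; gx/=np.linalg.norm(gx); gy=np.cross([0,0,1],gx)
f=lambda y,z,x=.012: proj(s,p+x*gx+y*gy+(z-.142)*np.array([0,0,1]))[0]
piv=f(0,.065); print("pivot",piv,"down",f(0,.023))
u,v=piv.astype(int); save(s,"pics/s1.png",(u-60,v-75,u+60,v+55),5)
np.savez("s1.npz",im=s["image"])
E
```

```text
[0.53778739 0.19133497 0.27336438] [[-0.965, -0.263, -0.0], [-0.263, 0.965, -0.0], [0.0, 0.0, -1.0]] [ 0.22653297 -0.46198136 -2.70234817] 0.02595341259064363
pivot [339.37357492 259.19400295] down [337.99734893 282.75153286]
```

View pics/s1.png

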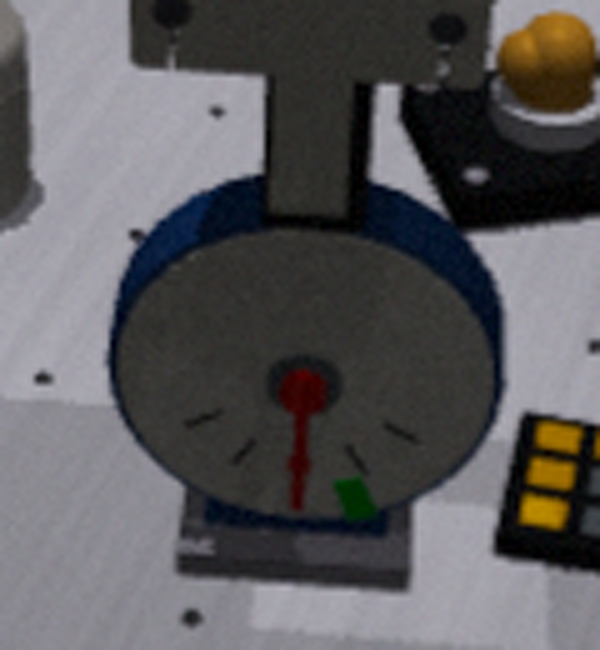

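The crop shows the dial square-on: pivot about (303,390) and pointer hanging straight down to (298,508). The green mark is at (356,498), to the right of the bottom, which is the +y side. I'll measure the mark angle by casting rays onto the dial plane.

```bash
cat >> h.py <<'E'
def dial(s,p,gx,ctr,r=45,verb=True):
    """angles of pointer & mark in plane through p (world) normal gx; returns rad about vertical, + toward gauge y"""
    gy=np.cross([0,0,1],gx); up=np.cross(gx,gy)
    hsv=cv2.cvtColor(s["image"],cv2.COLOR_RGB2HSV).astype(int); H,S,V=hsv[...,0],hsv[...,1],hsv[...,2]
    u,v=np.array(ctr).astype(int); win=np.zeros(H.shape,bool); win[v-r:v+r,u-r:u+r]=1
    red=win&((H<8)|(H>172))&(S>120)&(V>40); grn=win&(H>45)&(H<80)&(S>100)&(V>30)
    def plane(m):
        vv,uu=np.nonzero(m); out=[]
        for a,b in zip(uu,vv):
            o,d=ray(s,(a,b)); q=o+d*((p-o)@gx)/(d@gx)-p; out.append((q@gy,q@up))
        w=(s["image"][vv,uu].astype(int)); return np.array(out),w
    Pr,wr=plane(red); Pg,wg=plane(grn)
    return Pr,wr,Pg,wg,red,grn
def angles(s,p,gx,ctr,r=45):
    Pr,wr,Pg,wg,red,grn=dial(s,p,gx,ctr,r)
    ww=np.clip(wr[:,0]-wr[:,1],1,None).astype(float)
    wgn=np.clip(wg[:,1]-wg[:,0],1,None).astype(float)
    low=Pr[:,1].min(); gc=(Pg*wgn[:,None]).sum(0)/wgn.sum()
    # pivot: red hub = pixels in the top 16mm of the red blob
    hub=Pr[:,1]>Pr[:,1].max()-.012; piv=(Pr[hub]*ww[hub,None]).sum(0)/ww[hub].sum()
    tip=Pr[:,1]<piv[1]-.015; tc=(Pr[tip]*ww[tip,None]).sum(0)/ww[tip].sum()
    a=lambda q:np.arctan2(q[0]-piv[0],piv[1]-q[1])
    return dict(n=(len(Pr),len(Pg)),piv=piv.round(4),ptr=a(tc),mark=a(gc),rm=np.linalg.norm(gc-piv),tipr=np.linalg.norm(tc-piv))
E
python3 - <<'E'
from h import *
for k in range(3):
    s=cam("side"); st=read_state(); Rm=R.from_rotvec(st["orientation"]).as_matrix()
    gx=Rm[:,1].copy(); gx[2]=0; gx/=np.linalg.norm(gx)
    p=np.array(st["tool_pos"])+[0,0,.019-.077]+.014*gx
    print(angles(s,p,gx,(339,262),40))
# block refinement: brass dome rays
E
```

```text
{'n': (120, 55), 'piv': array([ 0.    , -0.0019]), 'ptr': np.float64(-0.002848635484665434), 'mark': np.float64(0.39108706569993223), 'rm': np.float64(0.04052655731243459), 'tipr': np.float64(0.02863808427503967)}
{'n': (126, 53), 'piv': array([ 0.0001, -0.0019]), 'ptr': np.float64(-0.0018030710372286141), 'mark': np.float64(0.3867934191597266), 'rm': np.float64(0.0405991405436413), 'tipr': np.float64(0.02825372605603175)}
{'n': (125, 52), 'piv': array([-0.    , -0.0013]), 'ptr': np.float64(-0.0008081635253968749), 'mark': np.float64(0.3831743714187077), 'rm': np.float64(0.04090138452740446), 'tipr': np.float64(0.02885936440596036)}
```

Mark is about 0.387 rad. Next is the stud position, from the four corner holes and both cameras.

```bash
python3 - <<'E'
from h import *
x=np.array([.84,.54,0])/np.hypot(.84,.54); y=np.array([-x[1],x[0],0])
for n in("top","side"):
    c=cam(n); g=c["image"].max(2).astype(np.uint8)
    c0=np.array([.5505,-.219,.022]); box=np.array([c0+a*x*.055+b*y*.045 for a,b in((1,1),(1,-1),(-1,-1),(-1,1))])
    q=proj(c,box); m=np.zeros(g.shape,np.uint8); cv2.fillConvexPoly(m,cv2.convexHull((c0[None]+(q*0).sum()*0+0) .astype(np.int32)[:, :2]) if 0 else q.astype(np.int32),255)
    m=cv2.erode(m,np.ones((5,5))); b=((g>70)&(m>0)).astype(np.uint8)
    k,l,s,ce=cv2.connectedComponentsWithStats(b); H=[]
    for i in range(1,k):
        if 4<=s[i,4]<60:
            ii=l==i; w=(g[ii]-40.).clip(1); vv,uu=np.nonzero(ii); H.append(((uu*w).sum()/w.sum(),(vv*w).sum()/w.sum())); 
    P=np.array([onz(c,h,.022) for h in H]); print(n,np.round(H,1).tolist(),P[:,:2].round(4).tolist(),P.mean(0).round(4))
    hs=cv2.cvtColor(c["image"],cv2.COLOR_RGB2HSV); br=cv2.inRange(hs,(8,110,40),(25,255,255)); u,v=proj(c,[[.5505,-.219,.06]])[0].astype(int)
    mm=np.zeros_like(br); mm[v-25:v+25,u-25:u+25]=br[v-25:v+25,u-25:u+25]; ct=max(cv2.findContours(mm,0,1)[0],key=cv2.contourArea)
    print("brass",cv2.boundingRect(ct),"pred dome ctr",proj(c,[[.5505,-.219,.057]]).round(1))
    f=cv2.resize(c["image"][v-25:v+25,u-25:u+25],(400,400),interpolation=2); A=f if n=="top" else np.hstack([A,f])
cv2.imwrite("pics/b.png",A[:,:,::-1])
E
```

```text
top [[434.3, 257.1], [402.8, 277.8], [461.2, 299.1], [430.0, 320.0]] [[0.6081, -0.2237], [0.5698, -0.1651], [0.5322, -0.2729], [0.4944, -0.2146]] [ 0.5511 -0.2191  0.022 ]
brass (426, 274, 22, 24) pred dome ctr [[437.3 288.2]]
side [[385.2, 197.5], [392.8, 196.6], [401.6, 196.4], [377.8, 201.3], [413.0, 213.7], [373.4, 218.2]] [[0.5686, -0.253], [0.5534, -0.2631], [0.5346, -0.2716], [0.5802, -0.2318], [0.4964, -0.2139], [0.5723, -0.1654]] [ 0.5509 -0.2331  0.022 ]
brass (379, 187, 20, 19) pred dome ctr [[391.1 193.8]]
```

View pics/b.png

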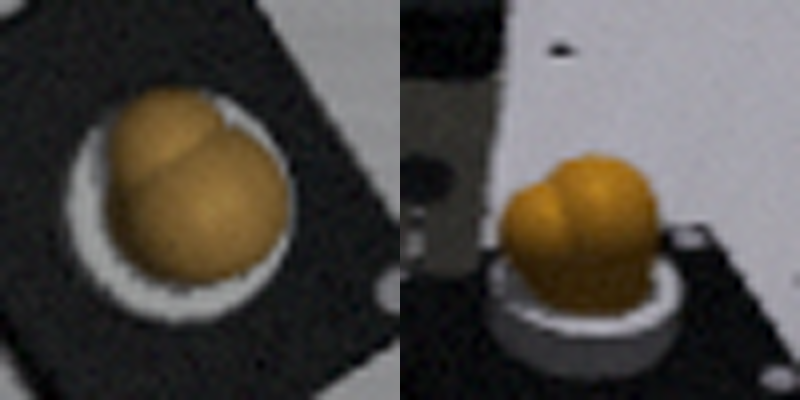

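The picture shows the dome centred about where predicted in the top view. In the side view it sits about 2 px left, so I average the two: stud at (0.552, -0.219). I'll carry the gauge there, keeping the dial turned to the side camera.

{"op": "play_rows", "data": {"targets": [0.2, -1, 0, 0, 0.7, -3, 0, 0, 1.3, -5.5, 0, 0, 2, -8.4, 0, 0, 2.7, -11.4, 0, 0, 3.4, -14.4, 0, 0, 4.1, -17.4, 0, 0, 4.7, -20, 0, 0]}}

```text
t: 7.07
tool_pos: [0.5452, -0.0166, 0.2738]
orientation: [-0.418, 3.113, -0.001]
force: [0.0, 0.1, -3.6]
opening: 0.0259
gripper_force: 20.0
```

{"op": "play_rows", "data": {"targets": [0.7, -3, 0, 0, 1.4, -6, 0, 0, 2.1, -9, 0, 0, 2.8, -12, 0, 0, 3.5, -15, 0, 0, 4.1, -17.5, 0, 0, 4.5, -19.2, 0, 0, 4.7, -20, 0, 0]}}

```text
t: 7.73
tool_pos: [0.5523, -0.2225, 0.2734]
orientation: [0.415, -3.113, 0.001]
force: [0.8, -0.4, -3.2]
opening: 0.0258
gripper_force: 20.0
```

{"op": "play_rows", "data": {"targets": [0, 0, 1, 0, 0, 0, 2.5, 0, 0, 0, 4, 0, 0, 0, 5, 0, 0, 0, 5.5, 0, 0, 0, 5.5, 0, 0, 0, 5.5, 0]}}

```text
t: 8.32
tool_pos: [0.5532, -0.2187, 0.2187]
orientation: [0.421, -3.113, -0.0]
force: [-0.0, 0.1, -3.4]
opening: 0.0257
gripper_force: 20.0
```

```bash
python3 - <<'E'
from h import *
s=cam("side"); st=read_state(); print(st["t"],st["tool_pos"],st["force"],R.from_rotvec(st["orientation"]).as_matrix()[:,:2].round(3).tolist())
u,v=proj(s,[[.552,-.219,.08]])[0].astype(int); print(u,v)
save(s,"pics/s2.png",(u-50,v-60,u+50,v+40),6)
E
```

```text
8.3667 [ 0.55353567 -0.21901128  0.21948071] [-0.56415683  0.75484325 -3.46955365] [[-0.964, -0.265], [-0.265, 0.964], [-0.001, -0.001]]
391 184
```

View pics/s2.png

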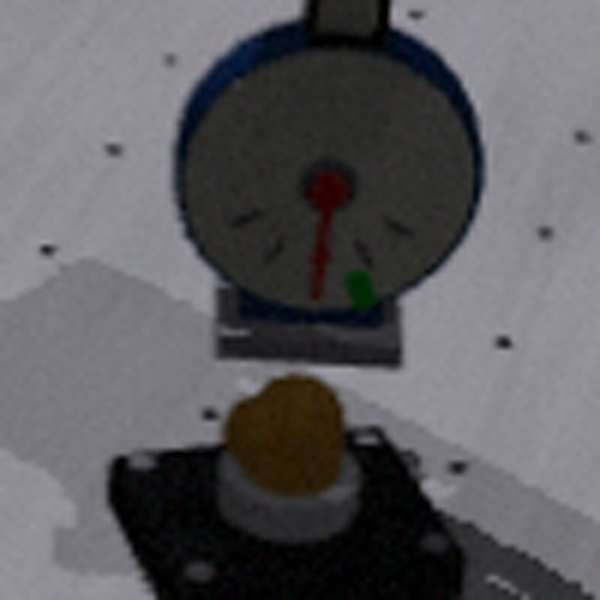

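```bash
python3 - <<'E'
from h import *
s=cam("side"); st=read_state(); Rm=R.from_rotvec(st["orientation"]).as_matrix(); p=st["tool_pos"]
gy=Rm[:,0]; gx=Rm[:,1]; b=np.array([p[0],p[1],p[2]-.1235]); o=np.array([341,124]); k=lambda P:((proj(s,P)-o)*6).round(0).tolist()
print("front edge corners",k([b+.022*gx-.032*gy,b+.022*gx+.032*gy]),"obs 217,355 402,365")
print("pivot",k([b+.014*gx+[0,0,.065]]),"obs 328,187")
for x in(.550,.552,.554,.556,.558):
    c=np.array([x,-.219,.057]); v=c-s["M"][:3,3]; v/=np.linalg.norm(v); r=np.cross(v,[0,0,1]); r/=np.linalg.norm(r); up=np.cross(r,v)
    print(x,"dome right/top",k([c+.018*r,c-.018*r,c+.018*up]))
print("collar 52mm ctr",k([[.552,-.219,.038]]),k([[.552,-.219,.022]]))
im=s["image"]; 
for row in (192,196,200): print(row,[tuple(x) for x in im[row,376:402].tolist()][::1])
E
```

```text
front edge corners [[214.0, 350.0], [398.0, 362.0]] obs 217,355 402,365
pivot [[326.0, 178.0]] obs 328,187
0.55 dome right/top [[352.0, 425.0], [252.0, 413.0], [308.0, 369.0]]
0.552 dome right/top [[347.0, 424.0], [247.0, 412.0], [303.0, 368.0]]
0.554 dome right/top [[341.0, 423.0], [241.0, 411.0], [297.0, 367.0]]
0.556 dome right/top [[336.0, 421.0], [236.0, 410.0], [292.0, 366.0]]
0.558 dome right/top [[330.0, 420.0], [231.0, 409.0], [287.0, 365.0]]
collar 52mm ctr [[291.0, 462.0]] [[286.0, 498.0]]
192 [(66, 68, 71), (105, 103, 114), (111, 109, 113), (78, 71, 64), (49, 31, 5), (54, 35, 11), (53, 33, 12), (53, 35, 8), (55, 36, 14), (52, 34, 3), (53, 37, 12), (49, 33, 11), (51, 33, 2), (53, 36, 9), (55, 37, 6), (53, 36, 7), (54, 36, 7), (48, 35, 5), (51, 35, 9), (50, 33, 8), (52, 33, 14), (46, 30, 1), (96, 95, 93), (121, 121, 126), (120, 119, 126), (119, 118, 126)]
196 [(120, 119, 126), (103, 98, 103), (63, 54, 46), (43, 28, 13), (47, 33, 12), (46, 29, 8), (44, 29, 0), (49, 30, 6), (54, 37, 13), (53, 34, 15), (55, 36, 15), (44, 29, 5), (50, 33, 13), (44, 28, 8), (48, 32, 4), (43, 27, 0), (47, 30, 5), (44, 33, 7), (52, 36, 11), (53, 35, 12), (42, 29, 4), (45, 30, 6), (21, 11, 2), (2, 7, 5), (40, 42, 45), (52, 51, 57)]
200 [(1, 0, 0), (23, 21, 25), (49, 48, 51), (51, 46, 46), (40, 33, 18), (40, 26, 8), (41, 27, 6), (37, 23, 2), (42, 29, 1), (43, 30, 13), (40, 25, 0), (42, 26, 4), (37, 23, 0), (42, 29, 7), (44, 28, 4), (42, 24, 5), (44, 27, 12), (40, 27, 6), (46, 30, 11), (43, 29, 1), (41, 29, 4), (44, 32, 20), (46, 43, 41), (40, 40, 41), (19, 23, 23), (7, 11, 12)]
```

The view shows the foot hanging about 20 mm above the stud and centred on it within 1–2 mm. I'll lower until the spring gives.

{"op": "play_rows", "data": {"targets": [0, 0, 0.6, 0, 0, 0, 1.2, 0, 0, 0, 1.7, 0, 0, 0, 1.9, 0, 0, 0, 1.9, 0, 0, 0, 1.9, 0]}}

```text
t: 8.92
tool_pos: [0.5529, -0.2193, 0.1993]
orientation: [0.419, -3.113, -0.001]
force: [0.0, 0.0, -3.0]
opening: 0.0261
gripper_force: 20.0
```

{"op": "play_rows", "data": {"targets": [0, 0, 0.2, 0, 0, 0, 0.4, 0, 0, 0, 0.6, 0, 0, 0, 0.6, 0, 0, 0, 0.6, 0]}}

```text
t: 9.33
tool_pos: [0.5534, -0.2194, 0.194]
orientation: [-0.419, 3.113, -0.001]
force: [0.3, 0.4, -0.8]
opening: 0.0259
gripper_force: 20.0
```

```bash
python3 - <<'E'
from h import *
F=[]
for k in range(3):
    s=cam("side"); st=read_state(); F.append(np.r_[st["force"],st["tool_pos"],st["wrist_torque"]])
    Rm=R.from_rotvec(st["orientation"]).as_matrix(); gx=Rm[:,1].copy(); gx[2]=0; gx/=np.linalg.norm(gx); p=np.array(st["tool_pos"])+[0,0,.019-.077]+.014*gx
    u=proj(s,[p])[0]; print(angles(s,p,gx,u+[0,2],28))
print(np.mean(F,0).round(4))
E
```

```text
{'n': (41, 22), 'piv': array([-0.0001, -0.0025]), 'ptr': np.float64(-0.0003681029631877475), 'mark': np.float64(0.38555969873174645), 'rm': np.float64(0.03953650509879969), 'tipr': np.float64(0.028525548731066323)}
{'n': (35, 22), 'piv': array([ 0.0003, -0.0019]), 'ptr': np.float64(-0.014237037832214078), 'mark': np.float64(0.3701647267168994), 'rm': np.float64(0.039977796856200065), 'tipr': np.float64(0.028774607928107588)}
{'n': (40, 23), 'piv': array([-0.0002, -0.0022]), 'ptr': np.float64(-0.005734708052275465), 'mark': np.float64(0.38258669882142626), 'rm': np.float64(0.03997496349376792), 'tipr': np.float64(0.027059661291078493)}
[-0.0578 -0.586  -0.4571  0.5534 -0.2194  0.194  -0.0729 -0.2741  0.0098]
```

It's upright and pressed about 5 mm at 3 N. Now I'll ease the grip so the gauge can pivot between the pads, and lean it a first bit along tool +x (gauge +y).

{"op": "play_rows", "data": {"targets": [0, 0, 0.05, 0, 0, 0, 0.1, 0, 0.3, 0, 0.1, 0, 0.7, 0, 0.12, 0, 1.1, 0, 0.15, 0, 1.4, 0, 0.16, 0, 1.4, 0, 0.16, 0], "grip_force": 5}}

```text
t: 10.07
tool_pos: [0.5389, -0.2233, 0.1921]
orientation: [0.418, -3.113, 0.0]
force: [0.2, -1.1, -0.1]
opening: 0.0263
gripper_force: 5.0
```

```bash
cat > m.py <<'E'
from h import *
F=[];A=[]
for k in range(4):
    s=cam("side"); st=read_state(); F.append(np.r_[st["force"],st["tool_pos"]])
    Rm=R.from_rotvec(st["orientation"]).as_matrix(); gx=Rm[:,1].copy(); gx[2]=0; gx/=np.linalg.norm(gx); gy=Rm[:,0]
    th=((np.array([.5534,-.2194])-st["tool_pos"][:2])@-gy[:2])/.1425; th=np.arcsin(th)
    up=np.array([0,0,1]); p=np.array(st["tool_pos"])+[0,0,.019]-.077*(np.cos(th)*up+np.sin(th)*gy)+.014*gx
    a=angles(s,p,gx,proj(s,[p])[0]+[0,2],28); A.append([a["ptr"],a["mark"],*a["piv"],a["rm"]])
A=np.array(A); print("kin lean",th.round(4),"ptr,mark,piv,rm",A.mean(0).round(4),A.std(0).round(4),"diff",(A[:,1]-A[:,0]).mean().round(4)); print(np.mean(F,0).round(4),st["t"],st["opening"],st["gripper_force"])
E
python3 m.py
```

```text
kin lean 0.1012 ptr,mark,piv,rm [-1.000e-03  2.708e-01 -1.000e-04 -2.200e-03  4.030e-02] [0.0052 0.0135 0.0004 0.0002 0.0003] diff 0.2718
[-0.0943 -1.0002  0.2253  0.5393 -0.2232  0.1921] 10.2667 0.026025413101931117 4.999825358390808
```

{"op": "play_rows", "data": {"targets": [0.5, 0, 0.05, 0, 1, 0, 0.12, 0, 1.5, 0, 0.21, 0, 2, 0, 0.31, 0, 2.5, 0, 0.43, 0, 3, 0, 0.57, 0, 3.4, 0, 0.68, 0, 3.6, 0, 0.74, 0]}}

```text
t: 10.93
tool_pos: [0.5042, -0.2327, 0.1844]
orientation: [0.419, -3.113, -0.0]
force: [-0.4, -1.1, -0.3]
opening: 0.0261
gripper_force: 5.0
```

{"op": "play_rows", "data": {"targets": [0, 0, 0, 0, 0, 0, 0, 0, 0, 0, 0, 0, 0, 0, 0, 0, 0, 0, 0, 0, 0, 0, 0, 0, 0, 0, 0, 0, 0, 0, 0, 0]}}

```text
t: 11.6
tool_pos: [0.5049, -0.2325, 0.1846]
orientation: [0.419, -3.113, 0.0]
force: [-0.4, -1.3, 0.2]
opening: 0.0256
gripper_force: 5.0
```

```bash
python3 m.py
```

```text
kin lean 0.3603 ptr,mark,piv,rm [ 0.0344  0.0643 -0.0018 -0.0017  0.0429] [0.0026 0.0053 0.0001 0.     0.0002] diff 0.0299
[-1.0805 -1.4336  0.8584  0.5049 -0.2325  0.1846] 11.8 0.02565261146043042 5.001482293009758
```

```bash
python3 - <<'E'
from h import *
ims=[cam("side") for _ in range(6)]; s=ims[0]; s["image"]=np.mean([i["image"] for i in ims],0).astype(np.uint8)
u,v=proj(s,[[.53,-.225,.12]])[0].astype(int); print(u,v); g=s.copy(); g["image"]=np.clip(s["image"].astype(int)*2,0,255).astype(np.uint8)
save(g,"pics/s3.png",(u-40,v-45,u+40,v+45),7)
E
```

```text
404 169
```

View pics/s3.png

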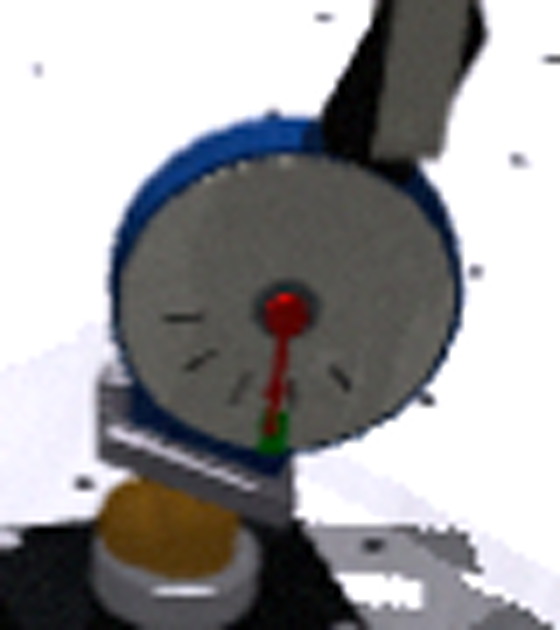

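Pointer tip (272,432) already lies over the green mark, which is at about (274,433), near its centre. The foot is still on the dome. The mark is now partly covered, so I'll remeasure using only the uncovered parts.

```bash
cat > m2.py <<'E'
from h import *
ims=[cam("side") for _ in range(8)]; s=ims[0]; I=np.mean([i["image"] for i in ims],0)
st=read_state(); Rm=R.from_rotvec(st["orientation"]).as_matrix(); gx=Rm[:,1].copy(); gx[2]=0; gx/=np.linalg.norm(gx); gy=np.cross([0,0,1],gx); up=np.array([0,0,1.])
th=np.arcsin(((np.array(st["tool_pos"][:2])-[.5534,-.2194])@gy[:2])/.1425)
p=np.array(st["tool_pos"])+[0,0,.019]-.077*(np.cos(th)*up+np.sin(th)*gy)+.014*gx
# rectify dial plane at 0.25 mm/px by homography, average image
g=np.arange(-.065,.0651,.00025); Y,Z=np.meshgrid(g,g[::-1]); W=p+Y[...,None]*gy+Z[...,None]*up
uv=proj(s,W.reshape(-1,3)).reshape(*Y.shape,2).astype(np.float32)
J=cv2.remap(I.astype(np.float32),uv[...,0],uv[...,1],cv2.INTER_CUBIC)
rd=J[...,0]-np.maximum(J[...,1],J[...,2]); gn=J[...,1]-np.maximum(J[...,0],J[...,2])
inr=np.hypot(Y,Z)<.054
wr=np.where(inr,(rd-25).clip(0),0); wg=np.where(inr,(gn-12).clip(0),0)
# pivot from dial disc ellipse: hub = dark ring; use red hub rows
rows=[]
for zc in np.arange(.008,-.05,-.002):
    k=abs(Z[:,0]-zc)<.001; a=wr[k].sum(); b=wg[k].sum()
    rows.append((zc,(wr[k]*Y[k]).sum()/max(a,1)*1e3,a,(wg[k]*Y[k]).sum()/max(b,1)*1e3,b))
for r in rows: print("z %.0f red %.2f (%.0f) green %.2f (%.0f)"%(r[0]*1e3,*r[1:]))
print("kin",th,st["tool_pos"],st["force"])
cv2.imwrite("pics/rect.png",np.clip(J*2,0,255).astype(np.uint8)[:,:,::-1])
E
python3 m2.py
```

```text
z 8 red 0.00 (0) green 0.00 (0)
z 6 red 0.00 (0) green 0.00 (0)
z 4 red -2.03 (3804) green 0.00 (0)
z 2 red -2.09 (8622) green 0.00 (0)
z 0 red -2.48 (7088) green 0.00 (0)
z -2 red -1.54 (5080) green 0.00 (0)
z -4 red -0.86 (4562) green 0.00 (0)
z -6 red -0.96 (4511) green 0.00 (0)
z -8 red -0.68 (3197) green 0.00 (0)
z -10 red -1.17 (1150) green 0.00 (0)
z -12 red -1.21 (689) green 0.00 (0)
z -14 red -1.07 (657) green 0.00 (0)
z -16 red -0.81 (610) green 0.00 (0)
z -18 red -0.79 (815) green 0.00 (0)
z -20 red -0.76 (621) green 0.00 (0)
z -22 red -1.25 (395) green 0.00 (0)
z -24 red -1.48 (626) green 0.00 (0)
z -26 red -1.21 (1070) green 0.00 (0)
z -28 red -1.02 (1560) green 0.00 (0)
z -30 red -1.41 (1503) green 0.00 (0)
z -32 red -1.05 (874) green 0.00 (0)
z -34 red -0.73 (473) green 0.00 (0)
z -36 red -0.86 (59) green 2.44 (346)
z -38 red 0.00 (0) green 2.39 (1250)
z -40 red -1.35 (39) green 2.66 (964)
z -42 red -1.31 (355) green 2.87 (929)
z -44 red 0.00 (0) green 2.48 (1212)
z -46 red 0.00 (0) green 0.57 (3701)
z -48 red 0.00 (0) green -0.10 (4535)
kin 0.3604344039739081 [ 0.50489238 -0.23254542  0.18466826] [-0.30339247 -1.51994264  0.4206807 ]
```

Pointer is plumb at -1.05 mm and the uncovered end of the mark is at about +0.2 mm at 46 mm radius. That leaves about 0.025 rad, so one fine step.

{"op": "play_rows", "data": {"targets": [0.08, 0, 0.03, 0, 0.16, 0, 0.05, 0, 0.24, 0, 0.08, 0, 0.33, 0, 0.11, 0, 0.33, 0, 0.11, 0, 0.33, 0, 0.11, 0, 0.33, 0, 0.11, 0, 0.33, 0, 0.11, 0]}}

```text
t: 13.17
tool_pos: [0.5017, -0.2334, 0.1835]
orientation: [0.419, -3.113, -0.0]
force: [-0.4, -1.1, 0.8]
opening: 0.0261
gripper_force: 5.0
```

{"op": "play_rows", "data": {"targets": [0, 0, 0, 0, 0, 0, 0, 0, 0, 0, 0, 0, 0, 0, 0, 0, 0, 0, 0, 0, 0, 0, 0, 0, 0, 0, 0, 0, 0, 0, 0, 0]}}

```text
t: 13.83
tool_pos: [0.5017, -0.2334, 0.1835]
orientation: [0.419, -3.113, -0.0]
force: [-0.1, -0.5, 1.4]
opening: 0.0258
gripper_force: 5.0
```

```bash
python3 m2.py | grep -v "green 0.00 (0)"; python3 m2.py | tail -3
```

```text
z -36 red -1.38 (462) green -2.60 (42)
z -38 red -1.25 (356) green -3.67 (214)
z -40 red -1.18 (266) green -2.27 (127)
z -42 red -1.23 (140) green 0.79 (380)
z -44 red 0.00 (0) green -0.60 (938)
z -46 red 0.00 (0) green -0.77 (3493)
z -48 red 0.00 (0) green -0.87 (5461)
kin 0.38519773900993987 [ 0.50171087 -0.23336997  0.18352341] [0.21718329 0.38200211 0.9565153 ]
z -46 red 0.00 (0) green -0.84 (3527)
z -48 red 0.00 (0) green -0.88 (5490)
kin 0.38531697579270247 [ 0.50170505 -0.23340825  0.18352705] [-0.47195832 -0.41114793  0.69429091]
```

View pics/rect.png

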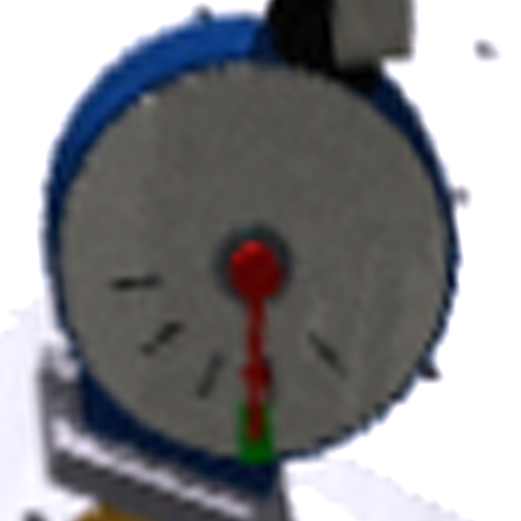

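The rectified dial shows the pointer running down the middle of the green mark (pivot 255,268; tip 257,435; mark centre 256,432), within about 0.01 rad. The stud is pressed about 7.5 mm with roughly 4 N and everything is still, so I'm handing in.

```bash
python3 -c "
from plant import workorder; print(workorder.close_job())"
```

```text
the job is handed in; nothing more can be done
None
```

I stood the largest gauge on the stud and rocked it until its red pointer sat on the green mark (within about 0.01 rad), then handed the job in after about 15 s with it held still, gripped at 5 N and pressing about 4 N. The hand-in call gave no verdict.

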